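Take the roasting paddle out of the rekebot box and hold it ready

ROBOT

A 6-joint arm with a two-finger parallel gripper is mounted at the origin on the work surface. World frame = base frame: x ahead of the robot, y to its left, z up, the work surface at z = 0. Lengths are in mm, angles in rad, forces in N, time in s.
With the tool pointing down it reaches from about 325 to 875 mm from the base axis. Payload 4.4 kg.
Tool frame: the origin (TCP) lies on the centre line of the jaws, within the pads' length; the fingertips stand ahead of it and the grasp point (between the pads) lies 6 mm ahead of it (ctrl.tcp_to_tips is the z of the fingertips in the tool frame, in mm); z points along the fingers, y is the line along which they close (so a half turn about z gives the same grasp; the last joint's range is limited). The gripper opens to 85 mm and grips with 20 to 120 N. Pads are 22 mm wide; open, the fingers measure 114 mm over their backs; the gripper's body (76 mm by 85 mm) begins 54 mm behind the grasp point. The pads swing forward as they close: fully open they stand 13 mm farther back than shut.
Start: joints at [-1.464, 0.207, 1.542, -0, 1.393, -0.15], TCP at [146.586, -556.004, 256.282] pointing down, gripper open.
Joint ranges: [-2.73, 2.73], [-0.86, 2.22], [0.23, 2.46], [-1.11, 4.25], [0.08, 2.63], [-2.82, 2.82]. Speed limits (rad/s): [2.79, 2.79, 3.14, 3.14, 3.14, 3.14].

INTERFACE

Orientations are given as a 3x3 rotation matrix whose columns are the frame's x, y, z axes.
In Python, from plant import ctrl, sensors, optics gives the robot as it stands. Calls block until the motion is done:
- ctrl.move_ptp(position, orientation): joint-space move of the TCP to a pose.
- ctrl.move_l(position, rot=None, vel=150, threshold=None): straight line of the TCP; rot=None keeps the orientation; vel is the mean speed in mm/s. With threshold (N) it stops when the force on the tool has changed by that much, and returns True; else False.
- ctrl.set_joints(angles): joint-space move.
- ctrl.gripper_to(opening, force=None): finger opening in mm; force is the grip in N (None keeps the last); returns when the fingers have stopped.
- ctrl.hold(seconds).
- ctrl.solve_ik(position, orientation): joint angles nearest the present ones, or None.
- sensors.read_state(): the state.
- optics.grab_frame(name): name is "scene" or "top" or "wrist"; returns (picture, depth): 480x640x3 uint8, red, green, blue; 480x640 float32, mm along the optical axis (not along the pixel's ray), 0 where there is no reading.
- optics.camera_params(name): a dict with "mtx" (3x3 intrinsics, pixels), "k1" (the pictures are not rectified: a ray, as slopes to the right and down, at radius r is drawn at 1 + k1 r^2 times it, then the intrinsics apply), "R" (3x3) and "t" (3): a world point X has camera coordinates R X + t; the wrist camera has in their place "T_tool_cam" (4x4, takes a point from camera to tool coordinates, whose origin is the TCP and whose axes are the flange's). Camera axes: x right, y down, z forward; pixel columns grow to the right and rows downward; lengths in mm; the calibration is good to about 2 mm. A picture is of the moment at which its call begins: read the wrist's pose just before it. camera_params takes no time and is no camera call.
A pose or a line that the arm cannot do raises ctrl.MotionError and nothing moves.
- ctrl.finish_job(): hands the job in; it is judged then, once.
The state is a dict: "t": time; "q": joint angles; "qvel": joint speeds; "tau": joint torques, N m; "eef_pos": TCP position; "eef_rot": TCP orientation; "force": force on the tool from outside, world axes, zero at the start; "wrist_torque": the same for the moment, N m; "grip_width": finger opening in mm; "grasp_force": force on a finger pad.
Only numpy, scipy, OpenCV 4.12 (cv2) and the standard library are available. Lean on these libraries where they do the work, as an engineer would, in place of code of your own. Each camera call takes 0.05 s, during which the arm holds its last target. There are 200 camera calls.

TASK

Slide the wooden shutter of the rekebot box fully open to its end stop. Then take the coffee-roasting paddle that lies inside, tilt it so that it comes out through the mouth (it is longer than the mouth), and finish while still holding it in the gripper in the air over the box, the whole paddle at least 5 cm above the box top and touching nothing else. Leave the shutter open, and do not push the cups, jebena and sugar bowl from their places.

Things in the scene. Friction and masses are not known exactly. Their poses are not given: they have to be found in the camera images.
- rekebot: Fixed low wooden box, 152 mm (x) by 311 mm (y), flat top 64 mm above the table. Origin: on the table under the centre of its mouth; z up, y along the box, which reaches from y = -143 to +168 mm. Two strips along y, at x = 64 to 70 mm either side, stand 5 mm up from the top and guide the shutter; a like strip across the +y end is only an edge.
- mouth (a point): Centre of the box's mouth, level with the top; axes as the box. The mouth is a rectangular opening in the top, 116 mm (x) by 150 mm (y), so y from -75 to +75 mm. Beyond it the top is a roof 6 mm thick, its underside 58 mm above the table.
- hollow (a point): Inner floor below the mouth's centre, 8 mm above the table; axes as the box. The hollow is 50 mm from floor to roof, x -68 to +68 mm, y -135 to +160 mm: it runs on under the roof, 60 mm past the mouth at -y and 85 mm at +y. Two cross strips along x, 16 mm high and 10 mm wide, lie on the floor at y = -50 and +50 mm.
- shutter (a joint): Metres slid: 0 shut, 0.078 fully open at the end stop; starts 0 to 0.03. The shutter is a wooden plate, 124 (x) by 80 (y) mm, 5 mm thick, on the box top; at 0 it covers the mouth's +y half (y 0 to 80 mm). It slides to the box's +y with about 2.5 N of friction and stays where left.
- shutter_knob (a point): Middle (half-way up) of the upright round wooden knob on the shutter, by which it is slid: 24 mm across, 36 mm high, from 69 to 105 mm above the table. With the shutter at 0 it is at x = 0, y = +55 mm of the box.
- paddle_center (a point): Middle of the loose rigid wooden roasting paddle, 190 mm along its own y, 50 to 100 g; half-way up its handle. It lies flat on the cross strips (underside 24 mm above the table), about along the box's y, both ends under the roof. Handle 18 mm wide, 14 mm high, from y = -37 mm to the +y end; blade 40 wide, 60 long, 8 mm thick, at the -y end.
- paddle_blade_end (a point): Tip of the blade, 95 mm along the paddle's -y from its middle.
- paddle_handle_end (a point): End of the handle, 95 mm along the paddle's +y from its middle.
- paddle: The same paddle; origin under its middle, 7 mm below paddle_center.
- sini1: White ceramic sini cup without handle, 64 mm across the rim, 48 mm high, standing beside the box; origin under its centre. Not to be moved.
- sini2: Another such cup.
- sini3: Another such cup.
- jebena: Black clay coffee pot, 230 mm tall, 148 mm across the belly, with a handle and spout; origin under its centre. Not to be moved.
- sugar_bowl: Steel bowl, 100 mm across, 55 mm high; origin under its centre. Not to be moved.
Not all that is in view belongs to the job. Of the things shaped like the paddle, the wooden one is meant.

How it is judged (in metres and radians):
On the way, in this order (a step that is already met when the one before it is completed fails the run):
1. the shutter is slid fully open to its end stop (value of joint shutter above 0.073 m), for 0.2 s.
2. the paddle, held by the fingers, is wholly out of the mouth (height (world z) of each of paddle_blade_end, paddle_handle_end above 0.075 m and contact force between paddle and the fingers above 1 N), for 0.2 s.
At the end, for the whole second after the job is handed in: The fingers hold the paddle (over 1 N) at rest (under 5 cm/s) in the air: both its ends more than 105 mm above the table (41 mm above the box top), its middle within 170 mm (horizontally) of the mouth's centre, not touching the box or shutter, and the shutter still open (over 70 mm of 78) (height (world z) of each of paddle_blade_end, paddle_handle_end above 0.105 m and horizontal distance between paddle_center and mouth below 0.17 m and contact force between paddle and the fingers above 1 N and contact force between paddle and rekebot below 0.05 N and linear speed of paddle below 0.05 m/s and value of joint shutter above 0.07 m); the arm keeps its last pose, push and grip.
It fails at once if a cup, the jebena or the sugar bowl is moved more than 30 mm (distance of any of sini1, sini2, sini3, jebena, sugar_bowl from where it was at the start of the episode above 0.03 m).
It also fails if it takes over 51 s, if anything falls off the work surface, if the arm or the gripper's body presses on something with over 40 N, if the wrist force passes 120 N, or if a joint passes its speed limit or range.

## Working session

There is one attempt and no reset: what is moved stays moved. The work goes in short steps, each a Python script; the robot and the scene stay as the last script left them, time stands still between calls to the robot, and variables do not carry over. Pictures are saved under pics/ and viewed, at most 10 in all, crops included, and the job is handed in when it is done.

```bash
ls; mkdir -p pics; python3 - <<'E'
from plant import ctrl,sensors,optics
import cv2,numpy as np
print(ctrl.tcp_to_tips)
for n in("scene","top"):
    p,d=optics.grab_frame(n); cv2.imwrite(f"pics/{n}0.png",p[:,:,::-1]); np.save(f"{n}0d.npy",d)
    c=optics.camera_params(n); print(n,{k:np.round(v,3).tolist() for k,v in c.items()})
c=optics.camera_params("wrist"); print({k:np.round(v,3).tolist() for k,v in c.items()})
s=sensors.read_state(); print(s["t"],s["eef_rot"])
E
```

```text
pics
25.0
scene {'mtx': [[449.94, 0.0, 312.809], [0.0, 449.94, 236.518], [0.0, 0.0, 1.0]], 'k1': -0.089, 'R': [[0.538, 0.843, -0.001], [0.664, -0.425, -0.615], [-0.519, 0.33, -0.788]], 't': [-307.513, -301.022, 1530.962]}
top {'mtx': [[516.71, 0.0, 321.468], [0.0, 516.71, 234.519], [0.0, 0.0, 1.0]], 'k1': -0.082, 'R': [[-0.008, -1.0, 0.002], [-0.981, 0.007, -0.192], [0.192, -0.003, -0.981]], 't': [11.378, 554.565, 1162.224]}
{'mtx': [[341.557, 0.0, 309.303], [0.0, 341.557, 242.759], [0.0, 0.0, 1.0]], 'k1': -0.011, 'T_tool_cam': [[-0.0, -0.952, -0.305, 78.652], [1.0, -0.0, 0.0, -0.219], [-0.0, -0.305, 0.952, -118.487], [0.0, 0.0, 0.0, 1.0]]}
0.1 [[ 9.66953223e-01  2.54953752e-01 -2.18764942e-04]
 [ 2.54953642e-01 -9.66951007e-01  2.09550629e-03]
 [ 3.22722212e-04 -2.08203149e-03 -9.99997780e-01]]
```

View pics/top0.png

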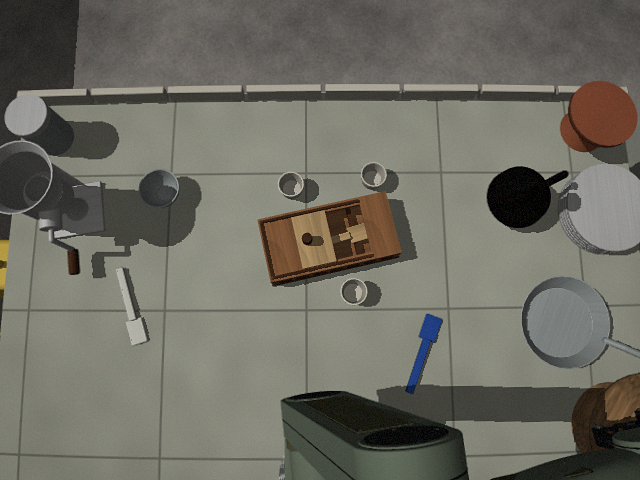

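View pics/scene0.png

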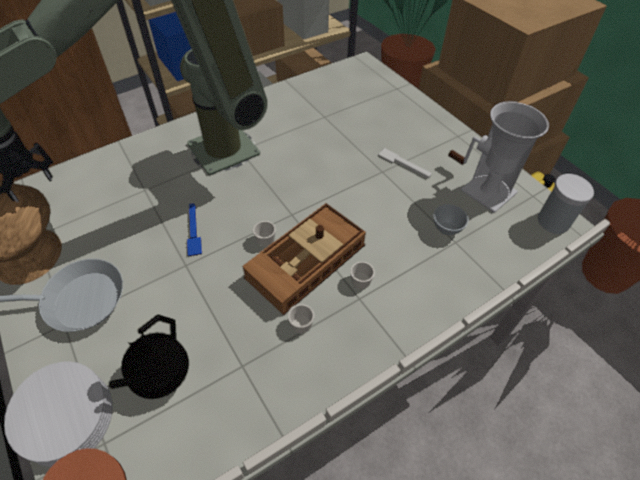

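The top view shows the box at about (330,239), with the knob at (308,239), the shutter at x≈300–333 and the wooden paddle's blade in the mouth near (352,236). The cups are at (291,184), (373,174) and (354,291). Other paddle shapes are white (132,308) and blue (425,352), both lying on the table. The wooden one in the box is the one meant.

```bash
cat > h.py <<'E'
from plant import ctrl,sensors,optics
import cv2,numpy as np
def cam(name,s=None):
    c=optics.camera_params(name)
    if name!="wrist": return c,c["R"].T,-c["R"].T@c["t"]
    T=np.array(c["T_tool_cam"]); R=np.array(s["eef_rot"])
    return c,R@T[:3,:3],R@T[:3,3]+np.array(s["eef_pos"])
def rays(c,uv):
    k=c["k1"]; D=np.array([k,0,0,0,0.])
    n=cv2.undistortPoints(np.asarray(uv,float).reshape(-1,1,2),np.array(c["mtx"]),D).reshape(-1,2)
    return np.c_[n,np.ones(len(n))]
def onplane(name,uv,z,s=None):
    c,R,o=cam(name,s); d=rays(c,uv)@R.T
    return o+d*((z-o[2])/d[:,2])[:,None]
def cloud(name,depth,s=None):
    c,R,o=cam(name,s); v,u=np.mgrid[:480,:640]
    P=(rays(c,np.c_[u.ravel(),v.ravel()])*depth.reshape(-1,1))@R.T+o
    P[depth.ravel()==0]=np.nan
    return P.reshape(480,640,3)
E
python3 - <<'E'
from h import *
import h
P=h.cloud("top",np.load("top0d.npy"))
Q=P[180:300,245:415].reshape(-1,3)
m=(Q[:,2]>55)&(Q[:,2]<80)
im=np.zeros((480,640),np.uint8)
Z=P[...,2]; im[180:300,245:415]=((Z>55)&(Z<80))[180:300,245:415]
n,l,st,ce=cv2.connectedComponentsWithStats(im); i=1+np.argmax(st[1:,4])
B=P[l==i]; r=cv2.minAreaRect(B[:,:2].astype(np.float32)); print(r, cv2.boxPoints(r), np.median(B[:,2]))
hull=cv2.convexHull(np.argwhere(l==i)[:,::-1].astype(np.int32))
ri=cv2.minAreaRect(hull); 
w=onplane("top",hull.reshape(-1,2),64); print(cv2.minAreaRect(w[:,:2].astype(np.float32)))
k=P[225:255,295:325].reshape(-1,3); k=k[k[:,2]>92]; print("knob",len(k),k.mean(0),k.max(0))
for n_,(u,v) in dict(c1=(291,184),c2=(373,174),c3=(354,291),bowl=(159,188)).items(): print(n_,onplane("top",[(u,v)],40)[0])
p=cv2.imread("pics/top0.png")[190:290,250:410]; cv2.imwrite("pics/crop.png",cv2.resize(p,None,fx=5,fy=5,interpolation=2))
E
```

```text
((550.2396850585938, -9.75811767578125), (153.51087951660156, 311.8673400878906), 12.438508033752441) [[ 441.69907   125.982956]
 [ 508.87265  -178.56416 ]
 [ 658.7803   -145.49919 ]
 [ 591.6067    159.04793 ]] 65.71843542549118
((549.404541015625, -9.86090087890625), (153.83116149902344, 311.4496765136719), 12.493159294128418)
knob 92 [537.58794792  40.92722563 104.24342599] [549.41976429  51.44416485 113.43104833]
c1 [682.93119365  80.22447507  40.        ]
c2 [ 706.99428246 -119.81512489   40.        ]
c3 [422.45799963 -67.72097738  40.        ]
bowl [676.0705295  403.30688444  40.        ]
```

View pics/crop.png

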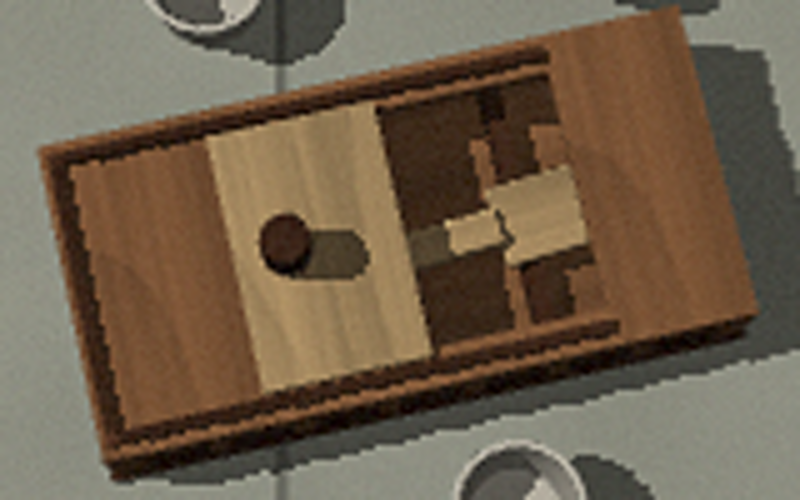

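The crop shows the real wooden paddle: pale blade at crop (545,215), with its end under the roof, and handle at (470,230) running left under the shutter. The white and blue ones are decoys on the table. Next I check reach for both wrist choices and slide the shutter.

```bash
cat >> h.py <<'E'
yaw=np.radians(12.45); M=np.array([552.7,-22.,0])
def axes(a=0): # box (or turned by a) x,y unit vectors
    t=yaw+a; return np.array([np.cos(t),np.sin(t),0]),np.array([-np.sin(t),np.cos(t),0])
def W(x,y,z): bx,by=axes(); return M+bx*x+by*y+np.array([0,0,z])
def L(p): bx,by=axes(); d=np.asarray(p)-M; return np.array([d@bx,d@by,d[2]])
def tool(sgn=1,th=0,a=0): # th>0: tool tips swing to +y (a +y end of held part rises)
    bx,by=axes(a); up=np.array([0,0,1.]); z=-up*np.cos(th)+by*np.sin(th); y=sgn*bx
    return np.c_[np.cross(y,z),y,z]
def tcp(grasp,R): return np.asarray(grasp)-6*R[:,2]
E
python3 - <<'E'
from h import *
for s in(1,-1):
    for g,th in(((0,65,160),0),((0,65,97),0),((0,140,97),0),((0,10,34),0),((0,10,34),-.2),((0,-40,70),.5),((0,-20,120),.7),((0,0,220),.7),((0,0,220),0.5),((0,0,220),0)):
        R=tool(s,th); q=ctrl.solve_ik(tcp(W(*g),R),R); print(s,g,th,None if q is None else np.round(q,2))
E
```

```text
1 (0, 65, 160) 0 [-0.08  0.23  1.72 -0.    1.2  -0.3 ]
1 (0, 65, 97) 0 [-0.08  0.31  1.76 -0.    1.07 -0.3 ]
1 (0, 140, 97) 0 [ 0.05  0.3   1.77 -0.    1.07 -0.16]
1 (0, 10, 34) 0 [-0.18  0.43  1.75 -0.    0.96 -0.4 ]
1 (0, 10, 34) -0.2 [-0.08  0.42  1.78 -0.25  0.89 -0.14]
1 (0, -40, 70) 0.5 [-0.46  0.56  1.56  0.39  1.37 -0.83]
1 (0, -20, 120) 0.7 [-0.5   0.56  1.51  0.51  1.58 -0.85]
1 (0, 0, 220) 0.7 [-0.48  0.41  1.49  0.52  1.71 -0.75]
1 (0, 0, 220) 0.5 [-0.41  0.33  1.53  0.4   1.59 -0.68]
1 (0, 0, 220) 0 [-0.2   0.19  1.63 -0.    1.33 -0.41]
-1 (0, 65, 160) 0 None
-1 (0, 65, 97) 0 None
-1 (0, 140, 97) 0 None
-1 (0, 10, 34) 0 [-0.18  0.43  1.75 -0.    0.96  2.74]
-1 (0, 10, 34) -0.2 None
-1 (0, -40, 70) 0.5 [-0.46  0.56  1.56  0.39  1.37  2.32]
-1 (0, -20, 120) 0.7 [-0.5   0.56  1.51  0.51  1.58  2.29]
-1 (0, 0, 220) 0.7 [-0.48  0.41  1.49  0.52  1.71  2.4 ]
-1 (0, 0, 220) 0.5 [-0.41  0.33  1.53  0.4   1.59  2.46]
-1 (0, 0, 220) 0 [-0.2   0.19  1.63 -0.    1.33  2.73]
```

```bash
python3 - <<'E'
from h import *
R=tool()
ctrl.move_ptp(tcp(W(-.7,65,170),R),R)
ctrl.gripper_to(60,25)
ctrl.move_l(tcp(W(-.7,65,97),R),R,vel=120,threshold=15)
ctrl.gripper_to(0,25); s=sensors.read_state(); print(s["t"],s["grip_width"],s["grasp_force"],s["force"])
r=ctrl.move_l(tcp(W(-.7,150,97),R),R,vel=60,threshold=22)
s=sensors.read_state(); print(r,s["t"],s["grip_width"],s["force"],L(s["eef_pos"]))
E
```

```text
4.1917 22.911258738123554 25.98772019147873 [1.85352529 0.12057138 1.83408745]
True 5.2917 22.872047591004453 [ 0.34005843 -1.88381662  3.86205   ] [  0.82769919 133.58044279 104.13489021]
```

Stopped at local y≈133.6, which is the end stop (55+78). I release and look into the mouth.

```bash
python3 - <<'E'
from h import *
R=tool()
ctrl.hold(.2)
ctrl.gripper_to(60); 
ctrl.move_l(tcp(W(-.7,133,150),R),R,vel=200)
ctrl.move_l(tcp(W(0,5,190),R),R,vel=200)
s=sensors.read_state(); p,d=optics.grab_frame("wrist"); print(s["t"])
np.savez("w1.npz",p=p,d=d,**{k:np.array(s[k]) for k in("eef_pos","eef_rot")})
cv2.imwrite("pics/w1.png",p[:,:,::-1])
E
```

```text
7.1583
```

View pics/w1.png

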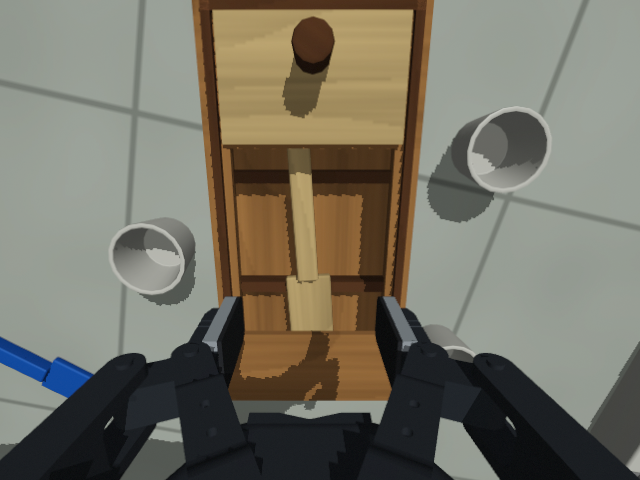

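The picture shows the shutter open with its knob at (313,42). The paddle's handle runs from (300,150) to (307,278), where it joins the blade, which disappears under the roof at row 330. The cups are untouched.

```bash
python3 - <<'E'
from h import *
w=np.load("w1.npz"); P=cloud("wrist",w["d"],w)
bx,by=axes(); D=P-M; X,Y,Z=D@bx,D@by,P[...,2]
v,u=np.mgrid[:480,:640]
box=(abs(X)<55)&(abs(Y)<73)
for c in range(-65,75,10):
    m=box&(abs(Y-c)<5)&(Z>27)&(Z<50)
    if m.sum()>5: print(c,m.sum(),"x",np.round([X[m].min(),np.median(X[m]),X[m].max()],1),"z",np.round(np.percentile(Z[m],[5,50,95]),1))
m=box&(Z>33)&(Z<45); pts=np.c_[X[m],Y[m]]
print("min Y handle",np.sort(Y[m])[:5], "floor z",np.median(Z[box&(Z<20)]),"shutter/roof z",np.median(Z[(abs(X)<40)&(Y>85)&(Y<110)]),np.median(Z[(abs(X)<40)&(Y<-85)&(Y>-120)]))
# mouth edges check
m=box=(abs(X)<40)&(Z>60)&(Z<75); print("mouth edge y",Y[m&(Y<0)].max(),Y[m&(Y>0)].min())
m=(abs(Y)<40)&(Z>58)&(Z<75)&(abs(X)<75)
print("mouth x",X[m&(X<0)].max(),X[m&(X>0)].min(),X[m].min(),X[m].max())
E
```

```text
-65 421 x [-20.3  -0.1  19.3] z [31.8 32.8 33.8]
-55 443 x [-21.   -1.   19.1] z [31.7 32.8 34. ]
-45 439 x [-21.8  -1.   18. ] z [31.6 32.9 34. ]
-35 304 x [-21.7  -1.   17.8] z [28.9 37.9 39.8]
-25 219 x [-11.4  -2.7   6. ] z [37.4 38.8 39.9]
-15 228 x [-12.2  -3.5   5.1] z [37.6 38.8 39.8]
-5 241 x [-12.9  -4.3   5. ] z [37.4 38.8 39.9]
5 245 x [-13.6  -4.3   4.1] z [37.7 38.8 39.9]
15 261 x [-14.3  -5.1   3.2] z [37.5 38.7 40. ]
25 260 x [-15.1  -5.9   2.4] z [37.6 38.8 40. ]
35 265 x [-15.7  -6.6   2.4] z [37.4 38.8 39.8]
45 290 x [-16.3  -7.4   1.5] z [37.4 38.7 39.9]
55 282 x [-49.   -8.1   0.7] z [37.2 38.7 39.9]
65 311 x [-17.7  -8.8  -0.1] z [37.2 38.8 39.9]
min Y handle [-72.96442349 -72.73449398 -72.22543818 -72.2011902  -72.19643749] floor z 8.8840060028989 shutter/roof z 69.87282549782296 64.68078013234894
mouth edge y -73.97358871888606 75.28607295371889
mouth x -56.29335424068861 58.98830324814842 -74.91086808318522 74.98105168249572
```

The paddle axis is at local x≈-5 at y=5, turned about +0.068 rad. Its middle is near y≈0 and the blade top is at 32 mm. Plan: grasp the handle at y=+10, lift 7 mm, slide it 30 mm to -y, tilt the handle end up, then draw it out along its axis.

```bash
python3 - <<'E'
from h import *
a=.068
def go(x,y,z,th=0,vel=100,thr=15):
    R=tool(1,th,a); r=ctrl.move_l(tcp(W(x,y,z),R),R,vel=vel,threshold=thr)
    s=sensors.read_state(); print((y,z,th),r,round(s["t"],2),"w",round(s["grip_width"],1),"gf",round(s["grasp_force"],1),"F",np.round(s["force"],1)); return r
ctrl.gripper_to(45)
assert not go(-5,10,110)
assert not go(-5,10,33,vel=70)
ctrl.gripper_to(0,60); s=sensors.read_state(); print(s["grip_width"],s["grasp_force"])
assert 14<s["grip_width"]<22
for w in((10,40,0),(-20,42,0),(-30,72,.45),(35,103,.45)):
    if go(-5,*w,vel=60): break
s=sensors.read_state(); p,d=optics.grab_frame("scene"); cv2.imwrite("pics/s2.png",p[130:380,180:460,::-1].repeat(2,0).repeat(2,1))
E
```

```text
(10, 110, 0) False 8.46 w 45.2 gf 0.0 F [-0.2 -0.9  0.8]
(10, 33, 0) False 9.71 w 44.9 gf 0.0 F [2.6 0.5 1.2]
16.68483986083542 58.93557250499725
(10, 40, 0) False 10.33 w 16.9 gf 58.7 F [ 0.1 -0.3 -0.8]
(-20, 42, 0) False 10.98 w 16.7 gf 58.7 F [-0.1  1.2 -0.3]
(-30, 72, 0.45) False 11.67 w 17.1 gf 58.6 F [ 0.9  0.  -0.8]
(35, 103, 0.45) False 13.02 w 16.8 gf 58.6 F [-0.1 -0.6 -1.3]
```

View pics/s2.png

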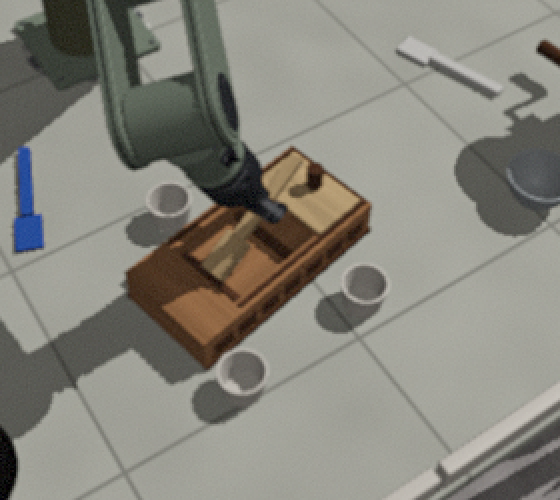

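The paddle is held and tilted, with its blade at (215,265) clear of the -y lip and its handle above the shutter. No contact forces showed. Now I lift it straight up, level it and check.

```bash
python3 - <<'E'
from h import *
a=.068
for y,z,th in((35,190,.45),(15,210,.1)):
    R=tool(1,th,a); r=ctrl.move_l(tcp(W(-5,y,z),R),R,vel=80,threshold=15); print(r)
    if r: break
ctrl.hold(.4); s=sensors.read_state(); print(s["t"],s["grip_width"],s["grasp_force"],s["force"],L(s["eef_pos"]))
p,d=optics.grab_frame("scene"); cv2.imwrite("pics/s3.png",p[130:380,180:460,::-1].repeat(2,0).repeat(2,1))
P=cloud("scene",d); bx,by=axes(); D=P-M; X,Y,Z=D@bx,D@by,P[...,2]
m=(p[...,0].astype(int)-p[...,2]>20)&(abs(X)<45)&(Z>115)&(Z<300)&(abs(Y)<140)
for lo in range(-120,120,20):
    k=m&(Y>=lo)&(Y<lo+20)
    if k.sum()>3: print(lo,k.sum(),np.round([X[k].mean(),np.percentile(Z[k],5),np.percentile(Z[k],95)],0))
print("paddle y range",Y[m].min(),Y[m].max(),"min z",Z[m].min())
k=(abs(X)<20)&(Z>92)&(Z<108)&(Y>100)&(Y<160); print("knob y",k.sum(),Y[k].mean() if k.any() else None)
E
```

```text
False
False
15.2 16.568609925758807 58.606942892074585 [ 1.05054779 -0.71174529 -0.67615441] [ -5.19200566  13.94783612 215.36536088]
-100 100 [  4. 195. 203.]
-80 123 [  3. 198. 204.]
-60 123 [  3. 200. 206.]
-40 86 [  2. 200. 214.]
-20 70 [  1. 205. 237.]
0 47 [  6. 204. 296.]
60 48 [ -5. 213. 224.]
80 42 [ -7. 214. 225.]
paddle y range -94.69295560180328 96.0957570292938 min z 191.02965668751006
knob y 66 128.11057658718306
```

View pics/s3.png

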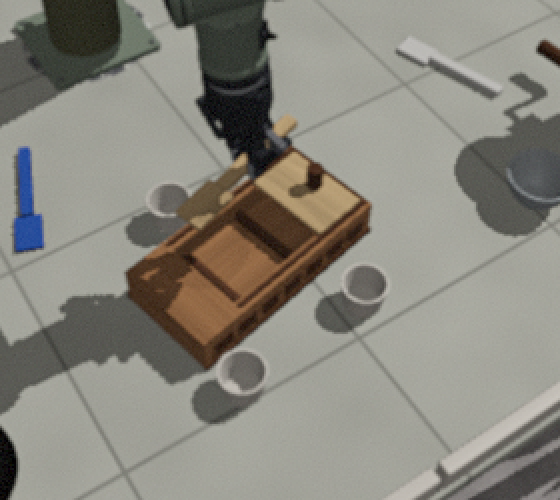

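The paddle is out and held nearly level, about 190 mm above the table, with its middle over the mouth. The box is empty and the cups are in place. One check on the shutter value from the close-up I already have, then I hand in.

```bash
python3 - <<'E'
from h import *
w=np.load("w1.npz"); P=cloud("wrist",w["d"],w); bx,by=axes(); D=P-M; X,Y,Z=D@bx,D@by,P[...,2]
k=(abs(X)<20)&(Z>102)&(Z<112)&(Y>100)&(Y<160); print("knob top",Y[k].min(),Y[k].max())
k=(abs(X)<40)&(Z>68)&(Z<73)&(Y>60)&(Y<100); print("shutter edge",np.percentile(Y[k],1))
k=(abs(X)<40)&(Z>62)&(Z<67)&(Y>60)&(Y<100); print("roof",k.sum())
E
```

```text
knob top 120.5390982792575 144.40672102534518
shutter edge 78.23633255847686
roof 450
```

Knob centre at 132.5 mm and shutter edge at 78.2 mm put the shutter at about 78 mm, fully open.

```bash
python3 -c "
from plant import ctrl
print(ctrl.finish_job())"
```

```text
the job is handed in; nothing more can be done
None
```

The job is handed in: the shutter is open to about 78 mm (its end stop), and the wooden paddle is held nearly level in the gripper about 190 mm above the table, over the mouth, with the cups looking unmoved in the last picture; the judge's verdict was not shown.

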